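# Lay out the wrench, find the loose anchor bolt and hold its cover open

## Robot

A 6-joint arm with a two-finger parallel gripper is mounted at the origin on the work surface. World frame = base frame: x ahead of the robot, y to its left, z up, the work surface at z = 0. Lengths are in mm, angles in degrees, forces in N, time in s.
With the tool pointing down it reaches from about 300 to 875 mm from the base axis. Payload 4.2 kg.
Tool frame: the origin (TCP) lies midway between the tips of the shut fingers; the grasp point (between the pads) lies 19 mm behind it (bot.pinch_z is the distance from the TCP to the grasp point, in mm); z points along the fingers, y is the line along which they close (so a half turn about z gives the same grasp; the last joint's range is limited). The gripper opens to 85 mm and grips with 20 to 120 N. Pads are 22 mm wide; open, the fingers measure 114 mm over their backs; the gripper's body (76 mm by 85 mm) begins 54 mm behind the grasp point. The pads swing forward as they close: fully open they stand 13 mm farther back than shut.
Start: joints at [71.219, 18.312, 89.639, -0, 72.044, -1.146], TCP at [174.205, 547.991, 231.338] pointing down, gripper open.
Joint ranges: [-177.97, 177.97], [-48.28, 115.42], [12.27, 149.76], [-77.06, 257.06], [2.81, 150.46], [-146.56, 146.56]. Speed limits (degrees/s): [147.25, 147.25, 180, 180, 180, 180].

## Interface

Orientations are given as a 3x3 rotation matrix whose columns are the frame's x, y, z axes.
In Python, from workcell import bot gives the robot as it stands. The module is installed in compiled form; this text tells all that it offers. Calls block until the motion is done:
- bot.movep(position, orientation): joint-space move of the TCP to a pose.
- bot.move_l(position, orientation=None, rate=150, f_stop=None): straight line of the TCP; orientation=None keeps the orientation; rate is the mean speed in mm/s. With f_stop (N) it stops when the force on the tool has changed by that much, and returns True; else False.
- bot.move_j(angles): joint-space move.
- bot.command_gripper(opening): opening from 0.0 (shut) to 1.0 (fully open); the grip force is fixed at half the most; returns when the fingers have stopped.
- bot.sleep(seconds).
- bot.inverse_kinematics(position, orientation): joint angles nearest the present ones, or None.
- bot.get_state(): the state.
- bot.snapshot(name): name is "scene" or "top"; returns (picture, depth): 420x560x3 uint8, blue, green, red; 420x560 float32, mm along the optical axis (not along the pixel's ray), 0 where there is no reading.
- bot.camera_model(name): a dict with "mtx" (3x3 intrinsics, pixels), "k1" (the pictures are not rectified: a ray, as slopes to the right and down, at radius r is drawn at 1 + k1 r^2 times it, then the intrinsics apply), "R" (3x3) and "t" (3): a world point X has camera coordinates R X + t. Camera axes: x right, y down, z forward; pixel columns grow to the right and rows downward; lengths in mm; the calibration is good to about 2 mm. A picture is of the moment at which its call begins. camera_model takes no time and is no camera call.
A pose or a line that the arm cannot do raises bot.IKError and nothing moves.
- bot.hand_in(): hands the job in; it is judged then, once.
The state is a dict: "time_s": time; "joint_positions": joint angles; "dq": joint speeds; "joint_torque": joint torques, N m; "tcp_pos": TCP position; "tool_rot": TCP orientation; "contact_force": force on the tool from outside, world axes, zero at the start; "torque": the same for the moment, N m; "width": opening from 0.0 (shut) to 1.0 (fully open); "grasp_force": force on a finger pad.
Only numpy, scipy, OpenCV 4.12 (cv2) and the standard library are available. Lean on these libraries where they do the work, as an engineer would, in place of code of your own. Each camera call takes 0.05 s, during which the arm holds its last target. There are 200 camera calls.

## Task

I am about to tighten the centrifuge's anchor bolts: lay the wrench from the bench flat in the empty left half of the tool tray, parallel to the other one with its fork pointing the same way, and let go of it. Then tap the top of each of the three bolts, going from your left to your right, to find the loose one, which sinks and stays down. Lift the cover round the loose bolt by its fin at least half way open and finish while still holding it up there; keep the other two covers shut and leave the other wrench, bottle, jar and tube rack where they are.

Things in the scene. Friction and masses are not known exactly. Their poses are not given: they have to be found in the camera images.
- wrench: the wrench on the bench: open-ended, 176 mm long, 0.13 to 0.25 kg, with a black rubber handle 18 mm wide and 14 mm thick (x = -88 to +28 mm) and a steel fork 40 mm wide at its +x end. Origin on its underside, at its balance point; x runs along it towards the fork, z up
- wrench_jaw (a point): point between the jaws of that wrench's fork, 75 mm from its origin along +x and 7 mm above its underside
- wrench_laid: a second wrench of exactly the same shape and axes, already laid flat in the tray along its right side, fork away from the robot; not to be moved
- tray: low fixed white tool tray, 240 mm (x) by 200 mm (y), rim 14 mm high, walls and floor 4 mm thick. Origin at the centre of its underside; x along its length, away from the robot, y to the robot's left, z up. The second wrench lies along x at about y = -52 mm; the left half (y about +45 mm) is empty
- rail: the centrifuge's fixed anchor rail: grey bar 130 mm (x) by 310 mm (y), 40 mm high; the white centrifuge (180 mm square, 129 mm high) joins its right end. Origin: centre of the rail's underside; x away from the robot, y to its left along the bolts, z up. Three like stations at y = +100 (left), 0 and -100 mm (right), each a bolt at x = +10 mm with a hinged cover round it
- bolt_left_top (a point): centre of the flat top of the left bolt: a steel hex head 26 mm across corners standing up through the window of its cover. At the start it is 64 mm above the bench and 19 mm above the cover plate, whether tight or loose
- bolt_left (a joint): how far the left bolt has sunk, in m: 0 at the start. A tight bolt does not move when tapped (under 1 mm); the loose one gives way under about 2 N, sinks 7 mm to a stop and stays down. Exactly one of the three is loose
- cover_left_grip (a point): grip point on the left cover's upright fin, 9 mm below the fin's top. The fin is 10 mm thick along the rail's y, 24 mm long along x and 34 mm high, on the cover's near end; with the cover shut its top is 79 mm, this point 70 mm and the cover plate's top 45 mm above the bench, and this point lies at rail x = -43 mm
- cover_left_hinge (a point): point on the left cover's hinge axis, which runs along the rail's y on the far side: at rail x = +54 mm, 43 mm above the bench, 97 mm from the grip point horizontally and 27 mm below it when the cover is shut
- cover_left (a joint): opening of the left cover, rad: 0 shut, 1.4 fully open; black plastic plate 62 by 106 mm. Its near end swings up and away from the robot; a weak spring and its weight (about 1 N at the fin) close it when let go. Pinched across the fin it can turn between the finger pads, so the gripper need not tilt
- bolt_middle_top (a point): centre of the flat top of the middle bolt: a steel hex head 26 mm across corners standing up through the window of its cover. At the start it is 64 mm above the bench and 19 mm above the cover plate, whether tight or loose
- bolt_middle (a joint): how far the middle bolt has sunk, in m: 0 at the start. A tight bolt does not move when tapped (under 1 mm); the loose one gives way under about 2 N, sinks 7 mm to a stop and stays down. Exactly one of the three is loose
- cover_middle_grip (a point): grip point on the middle cover's upright fin, 9 mm below the fin's top. The fin is 10 mm thick along the rail's y, 24 mm long along x and 34 mm high, on the cover's near end; with the cover shut its top is 79 mm, this point 70 mm and the cover plate's top 45 mm above the bench, and this point lies at rail x = -43 mm
- cover_middle_hinge (a point): point on the middle cover's hinge axis, which runs along the rail's y on the far side: at rail x = +54 mm, 43 mm above the bench, 97 mm from the grip point horizontally and 27 mm below it when the cover is shut
- cover_middle (a joint): opening of the middle cover, rad: 0 shut, 1.4 fully open; black plastic plate 62 by 106 mm. Its near end swings up and away from the robot; a weak spring and its weight (about 1 N at the fin) close it when let go. Pinched across the fin it can turn between the finger pads, so the gripper need not tilt
- bolt_right_top (a point): centre of the flat top of the right bolt: a steel hex head 26 mm across corners standing up through the window of its cover. At the start it is 64 mm above the bench and 19 mm above the cover plate, whether tight or loose
- bolt_right (a joint): how far the right bolt has sunk, in m: 0 at the start. A tight bolt does not move when tapped (under 1 mm); the loose one gives way under about 2 N, sinks 7 mm to a stop and stays down. Exactly one of the three is loose
- cover_right_grip (a point): grip point on the right cover's upright fin, 9 mm below the fin's top. The fin is 10 mm thick along the rail's y, 24 mm long along x and 34 mm high, on the cover's near end; with the cover shut its top is 79 mm, this point 70 mm and the cover plate's top 45 mm above the bench, and this point lies at rail x = -43 mm
- cover_right_hinge (a point): point on the right cover's hinge axis, which runs along the rail's y on the far side: at rail x = +54 mm, 43 mm above the bench, 97 mm from the grip point horizontally and 27 mm below it when the cover is shut
- cover_right (a joint): opening of the right cover, rad: 0 shut, 1.4 fully open; black plastic plate 62 by 106 mm. Its near end swings up and away from the robot; a weak spring and its weight (about 1 N at the fin) close it when let go. Pinched across the fin it can turn between the finger pads, so the gripper need not tilt
- reagent: bystander: brown reagent bottle, 56 mm across, 120 mm high, origin at the centre of its base; leave it alone
- jar: bystander: small clear jar, 44 mm across, 60 mm high, origin at the centre of its base; leave it alone
- tuberack: bystander: white block rack of short tubes, 75 by 110 mm, 62 mm high, origin at the centre of its base; leave it alone

How it is judged (in metres and radians):
On the way, in this order (a step that is already met when the one before it is completed fails the run):
1. the wrench lies flat in the left half of the tray, along the other, fork the same way, let go (y of wrench in the frame of tray between 0.012 and 0.085 m and z of wrench in the frame of tray below 0.01 m and x of wrench in the frame of tray between -0.05 and 0.05 m and x of wrench_jaw in the frame of tray above 0.03 m and angle between wrench's own z axis and vertical below 0.15 rad and angle between the x axis of wrench and the x axis of wrench_laid, either way round below 0.25 rad and linear speed of wrench below 0.03 m/s and contact force between each of the fingers, the arm and wrench below 0.1 N), for 0.2 s.
2. the left bolt is tapped (contact force between any of the fingers, the arm and bolt_left above 1.5 N), for 0.02 s.
3. the middle bolt is tapped (contact force between any of the fingers, the arm and bolt_middle above 1.5 N), for 0.02 s.
4. the right bolt is tapped (contact force between any of the fingers, the arm and bolt_right above 1.5 N), for 0.02 s.
At the end, for the whole second after the job is handed in: Wrench flat, untouched, in the left half of the tray (origin 12 to 85 mm left of its centre line), within 0.25 rad of the other, fork the same way; the loose bolt sunk over 4.5 mm; the robot holds that bolt's cover open over 0.6 rad (half way is 0.7), touching it with over 0.3 N (all of step 1 and ((value of joint bolt_left above 0.0045 m and value of joint cover_left above 0.6 rad and contact force between any of the fingers, the arm and cover_left above 0.3 N) or (value of joint bolt_middle above 0.0045 m and value of joint cover_middle above 0.6 rad and contact force between any of the fingers, the arm and cover_middle above 0.3 N) or (value of joint bolt_right above 0.0045 m and value of joint cover_right above 0.6 rad and contact force between any of the fingers, the arm and cover_right above 0.3 N))); the arm keeps its last pose, push and grip.
It fails at once if a cover is lifted (over 0.3 rad) although its bolt has not been found loose ((value of joint cover_left above 0.3 rad and not (value of joint bolt_left above 0.003 m)) or (value of joint cover_middle above 0.3 rad and not (value of joint bolt_middle above 0.003 m)) or (value of joint cover_right above 0.3 rad and not (value of joint bolt_right above 0.003 m))).
It fails at once if the other wrench is shifted by more than 30 mm (distance of wrench_laid from where it was at the start of the episode above 0.03 m).
It fails at once if the bottle is shifted by more than 30 mm (distance of reagent from where it was at the start of the episode above 0.03 m).
It fails at once if the jar is shifted by more than 30 mm (distance of jar from where it was at the start of the episode above 0.03 m).
It fails at once if the tube rack is shifted by more than 30 mm (distance of tuberack from where it was at the start of the episode above 0.03 m).
It also fails if it takes over 64 s, if anything falls off the work surface, if the arm or the gripper's body presses on something with over 40 N, if the wrist force passes 120 N, or if a joint passes its speed limit or range.

## Working session

There is one attempt and no reset: what is moved stays moved. The work goes in short steps, each a Python script; the robot and the scene stay as the last script left them, time stands still between calls to the robot, and variables do not carry over. Pictures are saved under pics/ and viewed, at most 10 in all, crops included, and the job is handed in when it is done.

```bash
mkdir -p pics
cat > h.py <<'E'
import numpy as np, cv2
from workcell import bot
def snap(n, f):
    im,d=bot.snapshot(n); cv2.imwrite(f'pics/{f}.png',im); np.save(f'pics/{f}.npy',d); return im,d
def world(n,d):
    "world XYZ for every pixel"
    c=bot.camera_model(n); K=np.array(c['mtx']); h,w=d.shape
    uv=np.stack(np.meshgrid(np.arange(w),np.arange(h)),-1).reshape(-1,1,2).astype(float)
    s=cv2.undistortPoints(uv,K,np.array([c['k1'],0,0,0.]),None,None,None).reshape(h,w,2)
    P=np.dstack([s,np.ones((h,w))])*d[...,None]
    return (P-np.array(c['t']).ravel())@np.array(c['R'])
E
python3 - <<'E'
from h import *
for n in('scene','top'):
    im,d=snap(n,n+'0'); c=bot.camera_model(n); print(n,c, (d>0).mean())
    print(-np.array(c['R']).T@np.array(c['t']).ravel())
print(bot.pinch_z, bot.get_state())
E
```

```text
scene {'mtx': array([[512.4965488 ,   0.        , 286.59344216],
       [  0.        , 512.4965488 , 210.77929198],
       [  0.        ,   0.        ,   1.        ]]), 'k1': -0.11188782814481757, 'R': array([[-0.71381109,  0.70020173, -0.0138298 ],
       [ 0.57587056,  0.57559644, -0.58057027],
       [-0.39855593, -0.42238167, -0.81409268]]), 't': array([ 436.48764892, -301.55426208, 1542.76018884])} 0.9959608843537415
[1100.10216346  519.57778372 1086.91287485]
top {'mtx': array([[444.97098875,   0.        , 268.6187768 ],
       [  0.        , 444.97098875, 210.46208329],
       [  0.        ,   0.        ,   1.        ]]), 'k1': 0.017688310076189567, 'R': array([[-0.00629847, -0.99997538,  0.00309457],
       [-0.98896256,  0.00577093, -0.14805317],
       [ 0.14803167, -0.00399292, -0.98897456]]), 't': array([ -12.72108411,  575.35628551, 1057.03628594])} 0.9958886054421768
[ 412.45086013  -11.82044847 1130.60468601]
18.700000000000003 {'time_s': 0.1, 'joint_positions': array([ 7.12177538e+01,  1.83468364e+01,  8.96972761e+01, -4.54110902e-05,
        7.20457689e+01, -1.14674927e+00]), 'dq': array([-0.06464082, -0.1256818 , -0.18839845, -0.03141314, -0.09986395,
       -0.00646879]), 'joint_torque': array([ 9.21886294e-05, -4.16401720e+01, -2.34709418e+01,  6.83539974e-05,
        4.72471642e-03, -7.27070585e-06]), 'tcp_pos': array([174.07484781, 547.57795594, 230.59229398]), 'tool_rot': array([[-9.53003222e-01,  3.02959742e-01, -5.04372378e-04],
       [ 3.02960160e-01,  9.53002064e-01, -1.48543209e-03],
       [ 3.06417956e-05, -1.56842630e-03, -9.99998770e-01]]), 'contact_force': array([-0.24136013,  0.82630329, -0.44184146]), 'torque': array([-0.00048598,  0.01568793, -0.00966986]), 'grasp_force': 0.0, 'width': 0.9987187388549936}
```

View pics/top0.png

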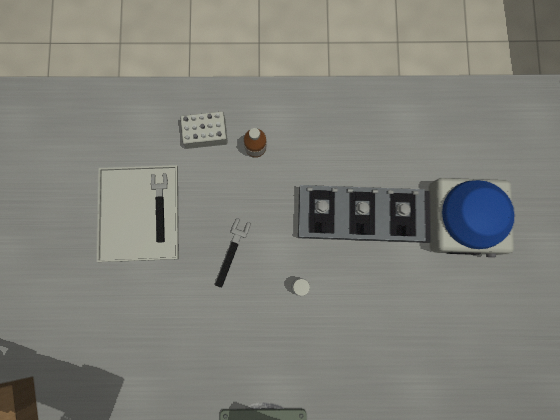

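View pics/scene0.png

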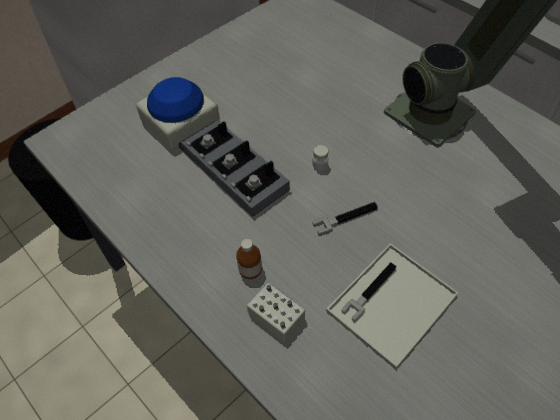

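The top view shows the bench wrench from (219,285) to its fork at (241,222). The tray spans (98,168)–(178,262), the laid wrench is at (160,210) and the rail at (298–425, 185–242). The scene view shows the same wrench at (313–377, 205–230).

```bash
cat > m.py <<'E'
from h import *
W={n:world(n,np.load(f'pics/{n}0.npy')) for n in('top','scene')}
I={n:cv2.imread(f'pics/{n}0.png') for n in W}
def rect(P): 
    r=cv2.minAreaRect(P[:,:2].astype(np.float32)); return np.round(r[0],1),np.round(r[1],1),round(r[2],2)
for n in W:
    X=W[n]; z=X[...,2]; inb=lambda x0,x1,y0,y1:(X[...,0]>x0)&(X[...,0]<x1)&(X[...,1]>y0)&(X[...,1]<y1)
    print(n)
    # bench plane near wrench
    b=inb(300,560,0,150)&(abs(z)<5); print(' bench z',np.median(z[b]))
    g=I[n].max(2)
    w=inb(300,560,30,145)&(z>6)&(z<30); P=X[w]; print(' wrench',rect(P),'top z',np.percentile(P[:,2],[50,90]))
    hd=P[g[w]<60]; print('  handle',rect(hd),np.median(hd[:,2]))
    t=inb(350,650,160,460)&(z>8)&(z<22)&~inb(350,650,205,280); print(' tray',rect(X[t]),'z',np.median(X[t][:,2]))
    t=inb(350,650,200,290)&(z>11)&(z<30)&(g<60); print('  laid handle',rect(X[t]),np.median(X[t][:,2]))
    r=inb(400,650,-460,-60)&(z>32)&(z<48); print(' rail',rect(X[r]),np.percentile(X[r][:,2],[10,50,90]))
    up=(inb(400,650,-380,-60)&(z>54)).astype(np.uint8)
    k,l,s,c=cv2.connectedComponentsWithStats(up)
    for i in range(1,k):
        if s[i,4]>8: Q=X[l==i]; print('  up',s[i,:],rect(Q),'zmax %.1f med %.1f'%(np.percentile(Q[:,2],95),np.median(Q[:,2])))
E
python3 m.py
python3 - <<'E'
import cv2,sys
sys.path.insert(0,'.')
im=cv2.imread('pics/top0.png')
a=cv2.resize(im[175:300,205:435],None,fx=3.4,fy=3.4,interpolation=cv2.INTER_CUBIC); cv2.imwrite('pics/c0.png',a)
E
```

```text
top
 bench z 0.4979866883787059
 wrench (array([428.9,  85.5]), array([ 87.5, 261.9]), 84.89) top z [13.35629083 16.76090979]
  handle (array([445.2,  90.3]), array([ 18.2, 114.8]), 69.5) 14.471313203106511
 tray (array([538.7, 349. ]), array([136.9, 222.3]), 89.98) z 11.486870375862534
  laid handle (array([559.5, 258.9]), array([113.1,  18.9]), 2.99) 18.31248843331888
 rail (array([ 545.4, -249.4]), array([233.7, 390. ]), 8.73) [38.21296986 42.06805416 46.28656109]
  up [317 201  12  11  87] (array([ 583.5, -147.2]), array([22.6, 24.9]), 32.31) zmax 66.9 med 63.7
  up [358 202  11  11  85] (array([ 579.5, -246.7]), array([24. , 22.5]), 6.83) zmax 68.1 med 64.3
  up [398 204  12  11  86] (array([ 575. , -345.1]), array([24.9, 22.2]), 62.26) zmax 68.1 med 64.0
  up [320 222   5  11  51] (array([ 529.9, -143.5]), array([ 8.1, 23.5]), 88.3) zmax 81.7 med 78.5
  up [361 223   6  11  60] (array([ 526.5, -243. ]), array([ 8.9, 24. ]), 86.34) zmax 81.5 med 77.3
  up [402 225   7  11  71] (array([ 522.3, -342.2]), array([10. , 23.1]), 83.72) zmax 81.0 med 76.9
  up [294 279  14   4  43] (ar
[... 539 characters left out ...]
615]
  up [217 122   9  11  65] (array([ 527.6, -343.2]), array([12.3, 24.3]), 78.27) zmax 79.1 med 70.7
  up [204 134   7   8  46] (array([ 579.8, -344.9]), array([26.9, 17.3]), 48.51) zmax 65.6 med 61.5
  up [240 140   9  12  77] (array([ 529.8, -244.8]), array([12.5, 24.9]), 77.37) zmax 80.2 med 72.3
  up [313 149  11   8  42] (array([407.1, -91.1]), array([13.7, 34.3]), 0.12) zmax 62.3 med 59.4
  up [225 153   9  10  65] (array([ 582.6, -248. ]), array([27.1, 21.7]), 49.44) zmax 66.3 med 62.6
  up [264 161  10  12  76] (array([ 534.5, -144.4]), array([12. , 25.8]), 85.5) zmax 80.3 med 71.9
  up [249 174   9  10  66] (array([ 587.3, -147.3]), array([22.7, 22.6]), 12.16) zmax 66.2 med 63.2
```

View pics/c0.png

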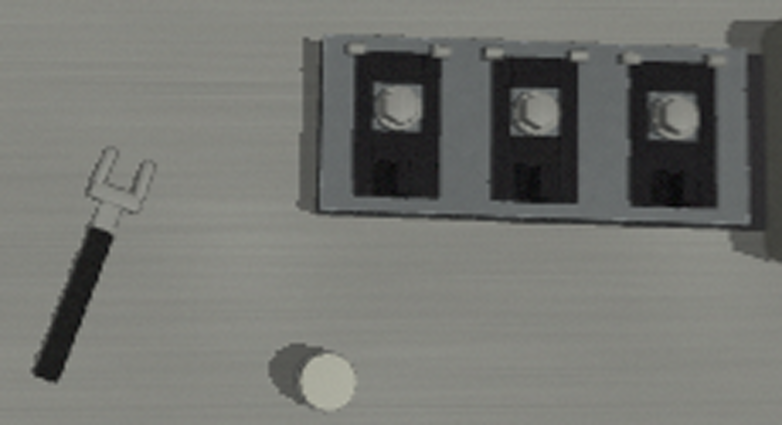

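```bash
cat >> h.py <<'E'
def R(deg):
    c,s=np.cos(np.radians(deg)),np.sin(np.radians(deg)); return np.array([[c,s,0],[s,-c,0],[0,0,-1.]])
E
python3 - <<'E'
from h import *
from m import W,I,rect
for n in W:
    X=W[n];m=(X[...,0]>380)&(X[...,0]<700)&(X[...,1]>180)&(X[...,1]<480)&(X[...,2]<30)
    g=cv2.cvtColor(I[n],cv2.COLOR_BGR2GRAY); th,_=cv2.threshold(g[m].reshape(-1,1),0,255,cv2.THRESH_OTSU)
    b=(m&(g>th)).astype(np.uint8); k,l,s,c=cv2.connectedComponentsWithStats(b); i=1+s[1:,4].argmax()
    print(n,th,rect(X[l==i]))
for p,a in(((474,80,5),159.5),((540,350,5),180),((585,-147,60),-2.4),((577,-346,60),-2.4),((600,-340,160),-2.4)):
    print(p,np.round(bot.inverse_kinematics(p,R(a)),0))
E
```

```text
top
 bench z 0.4979866883787059
 wrench (array([428.9,  85.5]), array([ 87.5, 261.9]), 84.89) top z [13.35629083 16.76090979]
  handle (array([445.2,  90.3]), array([ 18.2, 114.8]), 69.5) 14.471313203106511
 tray (array([538.7, 349. ]), array([136.9, 222.3]), 89.98) z 11.486870375862534
  laid handle (array([559.5, 258.9]), array([113.1,  18.9]), 2.99) 18.31248843331888
 rail (array([ 545.4, -249.4]), array([233.7, 390. ]), 8.73) [38.21296986 42.06805416 46.28656109]
  up [317 201  12  11  87] (array([ 583.5, -147.2]), array([22.6, 24.9]), 32.31) zmax 66.9 med 63.7
  up [358 202  11  11  85] (array([ 579.5, -246.7]), array([24. , 22.5]), 6.83) zmax 68.1 med 64.3
  up [398 204  12  11  86] (array([ 575. , -345.1]), array([24.9, 22.2]), 62.26) zmax 68.1 med 64.0
  up [320 222   5  11  51] (array([ 529.9, -143.5]), array([ 8.1, 23.5]), 88.3) zmax 81.7 med 78.5
  up [361 223   6  11  60] (array([ 526.5, -243. ]), array([ 8.9, 24. ]), 86.34) zmax 81.5 med 77.3
  up [402 225   7  11  71] (array([ 522.3, -342.2]), array([10. , 23.1]), 83.72) zmax 81.0 med 76.9
  up [294 279  14   4  43] (ar
[... 903 characters left out ...]
3.7, 34.3]), 0.12) zmax 62.3 med 59.4
  up [225 153   9  10  65] (array([ 582.6, -248. ]), array([27.1, 21.7]), 49.44) zmax 66.3 med 62.6
  up [264 161  10  12  76] (array([ 534.5, -144.4]), array([12. , 25.8]), 85.5) zmax 80.3 med 71.9
  up [249 174   9  10  66] (array([ 587.3, -147.3]), array([22.7, 22.6]), 12.16) zmax 66.2 med 63.2
top 144.0 (array([579.6, 319.7]), array([244.2, 206.1]), 1.77)
scene 126.0 (array([573.5, 312.5]), array([251.6, 205.1]), 1.94)
(474, 80, 5) [  8.  25. 118.  -0.  36. -61.]
(540, 350, 5) [ 32.  36.  96.  -0.  48. -58.]
(585, -147, 60) [-15.  29.  99.  -0.  52.  77.]
(577, -346, 60) [-32.  35.  88.  -0.  57.  60.]
(600, -340, 160) [-30.  31.  79.  -0.  70.  62.]
```

Run:
```python
from h import *
s=lambda t:print(t,[np.round(bot.get_state()[k],2) for k in('time_s','tcp_pos','contact_force','width','grasp_force')])
o=R(159.5); p=np.array([474.5,80,0])
bot.movep(p+[0,0,110],o)
bot.command_gripper(0.7)
print(bot.move_l(p+[0,0,2.],rate=80,f_stop=8)); s('down')
bot.command_gripper(0.0); s('grip')
bot.move_l(p+[0,0,140],rate=150); s('up')
snap('top','top1');snap('scene','sc1')
a=np.vstack([cv2.imread('pics/top1.png')[100:330,60:360],cv2.imread('pics/sc1.png')[130:400,220:520]])
cv2.imwrite('pics/g1.png',cv2.resize(a,None,fx=1.2,fy=1.2))
```

```text
False
down [np.float64(4.03), array([474.88,  80.06,   2.42]), array([ 0.56, -0.14,  0.39]), np.float64(0.7), np.float64(0.0)]
grip [np.float64(4.49), array([474.7 ,  80.05,   2.45]), array([0.43, 0.91, 5.41]), np.float64(0.19), np.float64(60.01)]
up [np.float64(5.56), array([473.69,  79.88, 139.02]), array([-0.66, -0.12, -2.03]), np.float64(0.19), np.float64(59.26)]
```

View pics/g1.png

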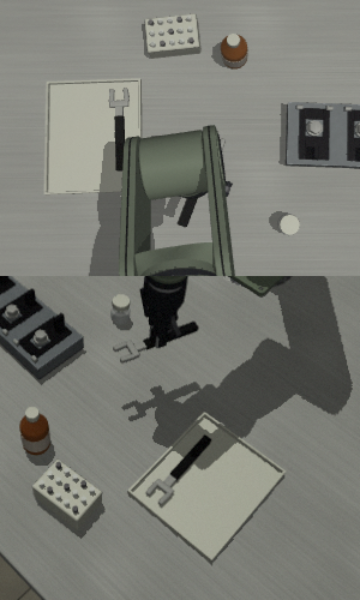

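The wrench is held level: in the lower (scene) half its fork is at (127,350) and its shadow is parallel. Next I place it in the tray.

Run:
```python
from h import *
s=lambda t:print(t,[np.round(bot.get_state()[k],2) for k in('time_s','tcp_pos','contact_force','width','grasp_force')])
o=R(182.5); p=np.array([575.,360,0])
bot.movep(p+[0,0,120],o); s('over')
bot.move_l(p+[0,0,30],rate=150)
print(bot.move_l(p+[0,0,5.],rate=40,f_stop=6)); s('down')
bot.command_gripper(0.5); s('rel')
bot.move_l(p+[0,0,140],rate=150)
bot.command_gripper(0.0)
bot.movep([585.5,-147,150],R(-2.4)); s('rail')
snap('top','top2');snap('scene','sc2')
a=np.hstack([cv2.imread('pics/top2.png')[100:340,60:340],cv2.imread('pics/sc2.png')[180:420,240:520]])
cv2.imwrite('pics/g2.png',cv2.resize(a,None,fx=1.4,fy=1.4))
```

```text
over [np.float64(6.8), array([574.85, 358.58, 119.96]), array([-0.04,  0.03, -1.61]), np.float64(0.19), np.float64(59.24)]
True
down [np.float64(8.12), array([574.59, 359.83,   6.5 ]), array([-0.67, -0.03,  4.28]), np.float64(0.19), np.float64(59.93)]
rel [np.float64(8.5), array([573.82, 359.31,   5.37]), array([ 0.5 , -0.25, -0.62]), np.float64(0.5), np.float64(0.0)]
rail [np.float64(12.1), array([ 585.71, -146.53,  150.03]), array([-0.77,  0.27, -0.42]), np.float64(0.0), np.float64(0.0)]
```

View pics/g2.png

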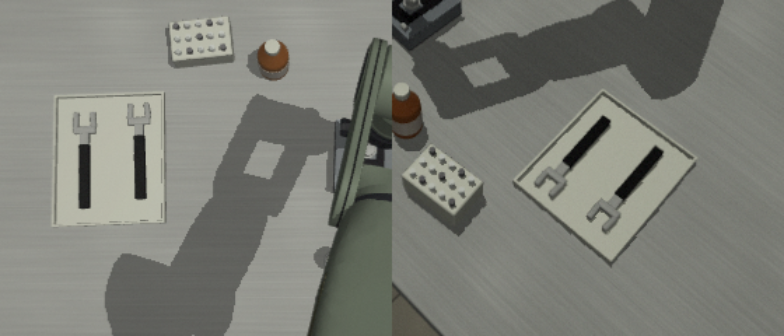

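The wrench lies flat and parallel to the other, forks the same way (left picture, (85,160)). Now I tap the bolts.

Run:
```python
from h import *
for n,x,y in(('left',585.4,-147.2),('middle',581,-247.3),('right',577.4,-345)):
    bot.move_l([x,y,115],R(-2.4),rate=200)
    bot.move_l([x,y,76],rate=120); bot.sleep(.15)
    h=bot.move_l([x,y,50],rate=25,f_stop=6)
    st=bot.get_state(); bot.sleep(.1); s2=bot.get_state()
    print(n,h,st['time_s'],st['tcp_pos'].round(2),st['contact_force'].round(1),s2['contact_force'].round(1),s2['tcp_pos'].round(2))
    bot.move_l([x,y,115],rate=150)
```

```text
left True 13.7583 [ 585.42 -147.2    63.75] [-0.8 -0.1  5. ] [-0.6  1.2  5.1] [ 585.44 -147.23   63.77]
middle True 16.375 [ 581.03 -247.38   57.06] [-0.9  0.9  4.1] [ 0.2 -0.1  5.7] [ 581.01 -247.35   57.04]
right True 18.8917 [ 577.4  -345.08   63.76] [0.  0.9 4.8] [-0.2  0.6  5.6] [ 577.42 -345.04   63.76]
```

The middle bolt sank 7 mm (57 against 64), so it is the loose one. I grip its fin and lift the cover along its arc.

Run:
```python
from h import *
def s(t): st=bot.get_state(); print(t,[np.round(st[k],2) for k in('time_s','tcp_pos','contact_force','width','grasp_force')])
o=R(-2.4); f=np.array([528.2,-244.6]); e=o[:2,0]; pz=bot.pinch_z
bot.command_gripper(0.5)
bot.move_l([*f,115],o,rate=150)
print(bot.move_l([*f,52.5],rate=60,f_stop=8)); s('down')
bot.command_gripper(0.0); s('grip')
st=bot.get_state(); z0=st['tcp_pos'][2]+pz-43
for th in np.linspace(.08,.96,12):
    dx=-97*np.cos(th)+z0*np.sin(th)+97; z=z0*np.cos(th)+97*np.sin(th)+43-pz
    bot.move_l([*(f+dx*e),z],rate=60)
s('up'); bot.sleep(.5); s('hold')
snap('top','top3');_,d=snap('scene','sc3')
X=world('scene',d);
a=np.hstack([cv2.imread('pics/top3.png')[120:300,60:450],cv2.imread('pics/sc3.png')[60:240,130:390]])
cv2.imwrite('pics/g3.png',cv2.resize(a,None,fx=1.2,fy=1.2))
b=cv2.resize(cv2.imread('pics/sc3.png')[90:230,150:330],None,fx=4,fy=4); cv2.imwrite('pics/g4.png',b)
```

```text
False
down [np.float64(22.06), array([ 528.54, -244.75,   52.96]), array([-0.07,  0.2 , -0.39]), np.float64(0.5), np.float64(0.0)]
grip [np.float64(22.45), array([ 528.31, -245.06,   52.87]), array([-0.32, -2.67,  1.38]), np.float64(0.11), np.float64(60.8)]
up [np.float64(25.86), array([ 590.38, -247.53,  119.08]), array([-4.97, -5.43, -2.96]), np.float64(0.1), np.float64(58.48)]
hold [np.float64(26.36), array([ 590.37, -247.53,  119.11]), array([-4.86, -5.18, -2.2 ]), np.float64(0.1), np.float64(58.49)]
```

View pics/g4.png

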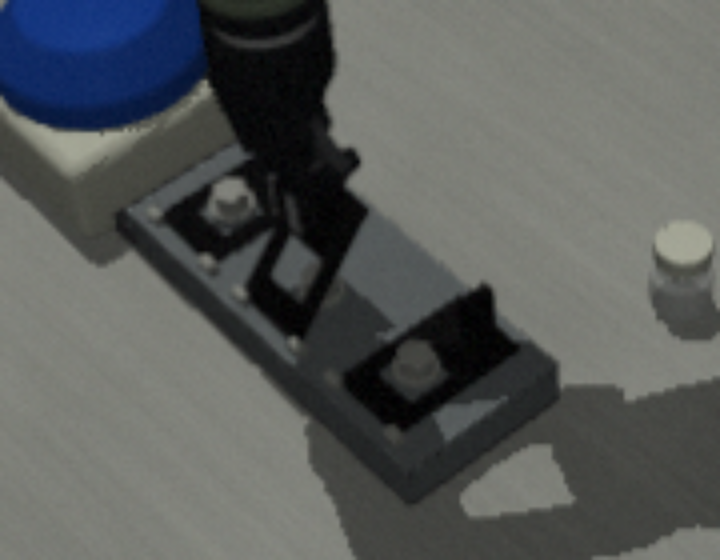

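The middle cover stands open in the gripper (plate around (305,270)). The left and right covers are shut, and the grip is firm on the fin.

```bash
python3 -c "
from workcell import bot
print(bot.hand_in())"
```

```text
the job is handed in; nothing more can be done
None
```

I laid the wrench in the left half of the tray and tapped all three bolts; the middle one is loose (it sank 7 mm). Its cover was held open about 0.95 rad when I handed the job in, with the other two shut; the hand-in returned no verdict.

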